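# Hang the slide carrier on the keeper peg of the drain stand

## Robot

A 6-joint arm with a two-finger parallel gripper is mounted at the origin on a cart in front of the work surface, level with it; the furniture and walls round the work are solid. World frame = base frame: x ahead of the robot, y to its left, z up, the work surface at z = 0. Lengths are in m, angles in rad, forces in N, time in s.
With the tool pointing down it reaches from about 0.35 to 0.875 m from the base axis. Payload 15.5 kg.
Tool frame: the origin (TCP) lies midway between the tips of the shut fingers; the grasp point (between the pads) lies 19 mm behind it; z points along the fingers, y is the line along which they close (so a half turn about z gives the same grasp; the last joint's range is limited). The gripper opens to 85 mm and grips with 20 to 120 N. Pads are 22 mm wide; open, the fingers measure 114 mm over their backs; the gripper's body (76 mm by 85 mm) begins 54 mm behind the grasp point. The pads swing forward as they close: fully open they stand 13 mm farther back than shut.
Start: joints at [1.25, 0.494, 1.345, -0, 1.302, -0.096], TCP at [0.139, 0.609, 0.231] pointing down, gripper open.
Joint ranges: [-2.91, 2.91], [-0.82, 2.16], [0.22, 2.67], [-1.22, 4.37], [0.12, 2.79], [-3.08, 3.08]. Speed limits (rad/s): [1.89, 1.89, 2.57, 3.01, 3.01, 3.01].

## Interface

Orientations are given as a unit quaternion [x, y, z, w].
In Python, from cell import readout, imaging, order gives the robot as it stands.
- The arm moves only by the tool send_rows, never from a script. Its argument "motion" is a list of rows, each an object with "rotation": the turn, a rotation vector about the tool's x, y, z in rad, a list of three; "travel": the shift along the tool's x, y, z in mm, a list of three; "hand": the finger opening in mm, from 0 to 85.4. A call has 1 to 12 rows; each row is the pose to reach, as a shift and turn from the pose commanded when the call began, along the tool's axes at that moment; what a row does not reach only later rows make up. A row lasts 1/10 s, in which the tool goes at most 50 mm and 8.59 degrees, less where a joint would pass 70% of its speed; a pose out of reach is approached as far as the arm can. A call with a gripper value outside its range is refused whole. The fingers move at their own pace and stop on an object; the grip force is fixed at half the most. Time passes only in rows, so rows that repeat a pose let the fingers close. It gives the time, the measured TCP pose, the force, the opening and the grip force at its end, in the units of the state.
- readout.state(): the state, without advancing time (a new reading comes with each control period).
- imaging.grab_frame(name): name is "scene" or "top" or "wrist"; returns (picture, depth): 384x512x3 uint8, red, green, blue; 384x512 float32, m along the optical axis (not along the pixel's ray), 0 where there is no reading.
- imaging.calibration(name): a dict with "K" (3x3 intrinsics, pixels), "dist" ([k1, k2, p1, p2, k3] as OpenCV has them; the pictures are not rectified), "cam_to_world" (4x4, takes a point from camera to world coordinates). Camera axes: x right, y down, z forward; pixel columns grow to the right and rows downward; lengths in m; the calibration is good to about 2 mm. A picture is of the moment at which its call begins: read the wrist's pose just before it. calibration takes no time and is no camera call; for the wrist camera it gives the pose at the moment of the call.
- order.finish_job(): hands the job in; it is judged then, once.
Trained networks look in the newest picture that a camera, given by its name, has taken for a name from the list of things; names that differ only in an ending like _2 or _b are one class to them, and where a whole thing is asked for, a point or a joint stands for the part that bears it (a point fixed in the world has none). Each returns a list of dicts, best first, with "confidence" (0 to 1); they miss things now and then, are a little off and sometimes report something else, mostly with a low value. They report only what shows in the picture. A call takes as long as a camera call.
- imaging.boxes_of(camera, query): "rect" ([left, top, right, bottom] in pixels, round what is visible of it).
- imaging.regions_of(camera, query): "mask" (384x512 bool, what is visible of it) and "rect" ([left, top, right, bottom] in pixels, round what is visible of it).
- imaging.landmark_of(camera, query): "uv" ([column, row] in pixels: a listed point, or the origin of a listed thing).
The state is a dict: "time_s": time; "q": joint angles; "qvel": joint speeds; "joint_efforts": joint torques, N m; "eef_pos": TCP position; "ee_rot": TCP orientation; "contact_force": force on the tool from outside, world axes, zero at the start; "wrist_torque": the same for the moment, N m; "grip_width": opening from 0.0 (shut) to 1.0 (fully open); "grasp_force": force on a finger pad.
Only numpy, scipy, OpenCV 4.12 (cv2) and the standard library are available. Lean on these libraries where they do the work, as an engineer would, in place of code of your own. Each camera call takes 0.05 s, during which the arm holds its last target. There are 200 camera calls.

## Task

First take the brown bottle off the drip tray of the drain stand and stand it upright on the bench, clear of the tray. Then hang the slide carrier on the stand's peg: slide its eye onto the peg so that it lifts the red gravity flap and goes right past it, and let it hang freely from the peg with the flap dropped shut in front of it. Keep carrier and bottle upright, and leave the beaker, the pump bottle and the timer where they stand.

Things in the scene. Friction and masses are not known exactly. Their poses are not given: they have to be found in the camera images.
- drain_stand: Fixed steel drip tray 270 (x) by 150 mm (y), floor 4 mm thick, rim 10 mm high; white post (24 x 44 mm, 180 mm high) at its far end, near face at x = +100 mm. From it a level peg, 12 mm diameter, runs along -x at y = 0, axis 165 mm above the bench, to x = -8 mm; collar at the post 28 mm diameter, 5 mm thick. Origin: centre of the tray's underside. Place and yaw differ each time.
- peg_nose (a point): The free end of the peg, on its axis (165 mm above the bench). Axes as the stand's: +x runs along the peg towards the post.
- flap_pivot (a point): Pivot of the red flap, on the peg's axis, 8 mm behind the nose, 100 mm before the post's face. Axes as the stand's. The flap hangs from here to 42 mm below the peg's axis; it is 16 mm wide (y; 20 mm over its ears) and 4 mm thick.
- flap (a joint): Gravity flap: 0 = hanging straight down (a stop bars it from swinging outward, -x); grows to at most 1.4 rad as it swings inward (+x) and up under the peg. 30 g, no spring, falls back by its own weight. An eye pushed along the peg from the nose swings it up with hardly any force; it drops once the eye is about 45 mm or more past the pivot, and then bars the way back.
- peg_seat (a point): Good place for the eye: point on the peg's axis 64 mm past the flap pivot, 36 mm before the post's face. Axes as the stand's.
- carrier: Slide carrier, loose, about 0.24 kg, 172 mm high: white tray 44 (x) by 90 (y) by 30 mm with six fixed glass slides (up to 64 mm high), a wire handle from the tray's ends (y = +-44.5 mm) up to an upright steel eye, a blue grip tab on top. Stands upright. Origin: centre of its underside. Eye and handle lie in its y-z plane; +x and -x sides are alike, so it may be hung either way round.
- eye (a point): Centre of the carrier's round eye, 105 mm above its underside: clear opening 36 mm high and about 33 to 36 mm wide, wire 7 mm thick, so 50 mm outside. The eye's hole runs along its x axis. Hanging at rest on the peg, this point is 12 mm below the peg's axis. Axes as the carrier's.
- grip_tab (a point): Where to grip: middle of the blue tab on top of the carrier, 152 mm above its underside, 47 mm above the eye's centre. The tab is 16 mm (x) by 28 mm (y), from 130 to 172 mm above the underside.
- amber_bottle: Brown screw-capped bottle, loose, 0.33 kg, body 62 mm diameter, straight to 90 mm, 135 mm high with cap (35 mm diameter, topmost 19 mm). It stands on the tray in front of the peg's nose, in the carrier's way. Origin: centre of its underside. The bench (front edge at x = 0.38 m, right edge at y = -0.43 m) is free for it but for listed things, the analyser (x > 0.53 m, y > 0.2 m) and the computer (x > 0.7 m).
- beaker: Glass beaker, loose, 71 mm diameter, 93 mm high; a bystander. Origin: centre of its underside.
- pump_bottle: White pump bottle, loose, 52 x 89 mm, 215 mm high; a bystander. Origin: centre of its underside.
- timer: White lab timer lying flat, loose, 62 x 62 x 19 mm; a bystander. Origin: centre of its underside.

How it is judged:
By the outcome, as a careful person would: the job done as asked, in the order asked, and still so for the second after the job is handed in, with the robot touching nothing.
It also fails if it takes over 56 s, if anything falls off the work surface, if the arm or the gripper's body presses on something with over 40 N, if the wrist force passes 120 N, or if a joint passes its speed limit or range.

## Working session

There is one attempt and no reset: what is moved stays moved. The work goes in short steps, Python scripts to look and compute and a tool call to move; the robot and the scene stay as the last step left them, time stands still between calls to the robot, and variables do not carry over. Pictures are saved under pics/ and viewed, at most 10 in all, crops included, and the job is handed in when it is done.

Besides the shell and the picture viewer there is one more tool, called after "Emit:" as a command line: name --argument value ..., lists and objects as JSON in quotes. send_rows: Moves the arm, as the interface text tells. Its arguments: {"type":"object","properties":{"motion":{"type":"array"}},"required":["motion"]}

```bash
ls; mkdir -p pics; cat > h.py <<'E'
import numpy as np, cv2
from cell import readout, imaging, order
from scipy.spatial.transform import Rotation as R
def pts(cam,mask=None,depth=None):
    c=imaging.calibration(cam);K=np.array(c['K']);d=np.array(c['dist']);T=np.array(c['cam_to_world'])
    m=(depth>0)
    if mask is not None:m&=mask
    v,u=np.nonzero(m)
    n=cv2.undistortPoints(np.c_[u,v].astype(np.float64)[:,None],K,d)[:,0]
    z=depth[v,u]
    return (np.c_[n*z[:,None],z])@T[:3,:3].T+T[:3,3]
def ray(cam,uv,z):
    c=imaging.calibration(cam);T=np.array(c['cam_to_world'])
    n=cv2.undistortPoints(np.array(uv,float).reshape(1,1,2),np.array(c['K']),np.array(c['dist']))[0,0]
    d=T[:3,:3]@np.array([n[0],n[1],1]);return T[:3,3]+d*(z-T[2,3])/d[2]
def save(img,n): cv2.imwrite('pics/'+n,img[:,:,::-1])
E
python3 - <<'E'
from h import *
print(readout.state())
H={'peg_nose':.165,'flap_pivot':.165,'peg_seat':.165,'drain_stand':0,'carrier':0,'eye':.105,'grip_tab':.152,'amber_bottle':0.004,'beaker':0,'pump_bottle':0,'timer':0}
im={}
for c in('scene','top'):
    a,d=imaging.grab_frame(c);im[c]=a
    print(c,np.round(imaging.calibration(c)['cam_to_world'],3).tolist())
    for n,z in H.items():
        for r in imaging.landmark_of(c,n)[:2]:
            print(c,n,round(r['confidence'],2),np.round(r['uv']),np.round(ray(c,r['uv'],z),3))
save(im['scene'],'s1.png');save(im['top'],'t1.png')
E
```

```text
pics
{'time_s': 0.0, 'q': array([ 1.25050411e+00,  4.94170429e-01,  1.34614453e+00,  2.09507089e-05,
        1.30249652e+00, -9.55100072e-02]), 'qvel': array([-5.51812673e-04, -1.06305036e-03, -3.82497373e-05,  1.40217786e-04,
        3.38546654e-04, -1.35096706e-03]), 'joint_efforts': array([ 6.58610061e-04, -8.82186484e+01, -3.83840847e+01, -1.28785896e-04,
        1.05628787e-02, -4.75192348e-05]), 'eef_pos': array([0.13918966, 0.60892939, 0.23070365]), 'ee_rot': array([ 1.12157385e-01,  9.93690268e-01, -5.94206705e-04, -1.35668556e-04]), 'contact_force': array([ 0.3714441 , -0.66885879, -0.1997211 ]), 'wrist_torque': array([ 0.0062823 ,  0.01378266, -0.00717148]), 'grasp_force': 0.0, 'grip_width': 0.9994195308693448}
scene [[0.774, -0.399, 0.492, -0.149], [-0.634, -0.486, 0.602, -0.776], [-0.001, -0.777, -0.629, 1.009], [0.0, 0.0, 0.0, 1.0]]
scene peg_nose 0.82 [261. 188.] [0.545 0.023 0.165]
scene flap_pivot 0.64 [268. 185.] [0.575 0.018 0.165]
scene peg_seat 0.59 [278. 181.] [0.621 0.012 0.165]
scene drain_stand 0.9 [262. 219.] [0.557 0.028 0.   ]
scene carrier 0.81 [202. 198.]
[... 461 characters left out ...]
89, -0.982, 1.399], [0.0, 0.0, 0.0, 1.0]]
top peg_nose 0.62 [270. 176.] [0.545 0.022 0.165]
top flap_pivot 0.67 [271. 170.] [0.56  0.018 0.165]
top peg_seat 0.63 [272. 152.] [0.613 0.014 0.165]
top drain_stand 0.88 [267. 182.] [0.561 0.022 0.   ]
top carrier 0.68 [130. 215.] [0.456 0.448 0.   ]
top carrier 0.64 [177. 216.] [0.455 0.3   0.   ]
top eye 0.71 [173. 209.] [0.46  0.293 0.105]
top grip_tab 0.66 [170. 211.] [0.446 0.295 0.152]
top amber_bottle 0.84 [264. 209.] [0.475 0.031 0.004]
top amber_bottle 0.47 [271. 174.] [0.586 0.011 0.004]
top beaker 0.95 [377. 213.] [ 0.464 -0.321  0.   ]
top pump_bottle 0.86 [370. 171.] [ 0.598 -0.303  0.   ]
top timer 0.6 [129. 215.] [0.454 0.449 0.   ]
```

View pics/s1.png

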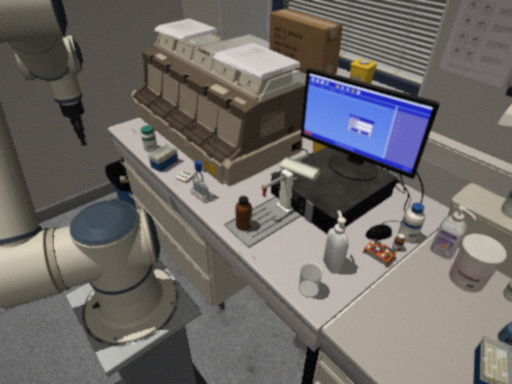

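View pics/t1.png

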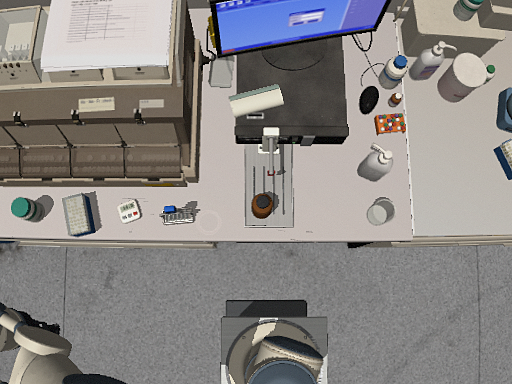

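```bash
python3 - <<'E'
from h import *
a,d=imaging.grab_frame('top')
P=pts('top',None,d)
def box(n,lo,hi,cx,cy,r):
    m=(P[:,2]>lo)&(P[:,2]<hi)&(np.hypot(P[:,0]-cx,P[:,1]-cy)<r)
    Q=P[m]; 
    if len(Q)<3: print(n,len(Q)); return
    e=cv2.minAreaRect((Q[:,:2]*1000).astype(np.float32))
    print(n,len(Q),np.round(Q.mean(0),4),np.round(e[0],1),np.round(e[1],1),round(e[2],1),'z',np.round(np.percentile(Q[:,2],[5,50,95]),3))
box('peg',.15,.172,.6,.016,.09)
box('post',.174,.19,.66,.01,.09)
box('tab',.135,.18,.45,.3,.06)
box('tray',.015,.08,.45,.295,.07)
box('cap',.12,.15,.475,.03,.05)
box('bottle',.03,.15,.475,.03,.06)
box('rim',.006,.014,.56,.022,.17)
box('timer',.012,.025,.455,.449,.07)
E
```

```text
peg 142 [0.6037 0.0191 0.1677] [603.9  17.4] [110.5  42.2] 1.0 z [0.158 0.169 0.172]
post 170 [0.6601 0.0191 0.1796] [626.4  19.4] [ 42.  109.1] 89.5 z [0.175 0.18  0.184]
tab 91 [0.449  0.2928 0.1654] [450.4 293.8] [16.4 29.5] 5.6 z [0.141 0.171 0.175]
tray 238 [0.4463 0.2941 0.037 ] [451.2 294.1] [45.5 93.2] 5.3 z [0.017 0.032 0.075]
cap 135 [0.4767 0.042  0.1383] [477.3  42. ] [33.3 34. ] 40.0 z [0.129 0.139 0.143]
bottle 428 [0.4708 0.0429 0.1106] [477.2  42. ] [61.7 60.2] 0.7 z [0.052 0.11  0.142]
rim 1457 [0.5524 0.0181 0.0083] [540.3  20.9] [331.5 289.4] 89.2 z [0.006 0.008 0.012]
timer 373 [0.464  0.4475 0.017 ] [466.2 448.9] [68.8 66.8] 26.8 z [0.013 0.017 0.022]
```

The scene view shows the bottle at (243,213), with the stand behind it. The carrier is at (200,190), the beaker at (310,280) and the pump bottle at (337,245). The top view shows the peg at (271,155), the bottle at (262,205), the carrier at (178,215) and the timer at (128,210). The network's "timer" hits near the carrier are wrong.

```bash
cat >> h.py <<'E'
def plan(p,yaw=0.):
    """travel mm / rotvec from now to TCP p, tool down, tool -x at world yaw (tool y along yaw+90deg)"""
    s=readout.state();R0=R.from_quat(s['ee_rot'])
    Rt=R.from_euler('z',yaw)*R.from_quat([0,1,0,0])
    print('t',round(s['time_s'],2),'now',np.round(s['eef_pos'],4),'travel',np.round(R0.inv().apply(np.array(p)-s['eef_pos'])*1000,1),'rot',np.round((R0.inv()*Rt).as_rotvec(),3))
E
python3 - <<'E'
from h import *
a,d=imaging.grab_frame('top')
P=pts('top',None,d)
for lo,hi,x0,x1 in((.165,.174,.55,.63),(.16,.174,.53,.63)):
    Q=P[(P[:,2]>lo)&(P[:,2]<hi)&(P[:,0]>x0)&(P[:,0]<x1)&(abs(P[:,1]-.018)<.03)]
    k=np.polyfit(Q[:,0],Q[:,1],1);print(len(Q),k,np.polyval(k,[.545,.62]),Q[:,0].min(),Q[:,1].min(),Q[:,1].max())
Q=P[(P[:,2]>.175)&(P[:,2]<.19)&(P[:,0]>.64)&(P[:,0]<.7)&(abs(P[:,1]-.018)<.04)]
print('post',cv2.minAreaRect((Q[:,:2]*1000).astype(np.float32)),Q[:,0].min(),Q[:,0].max(),Q[:,1].min(),Q[:,1].max())
Q=P[(P[:,2]>.002)&(P[:,2]<.014)&(P[:,0]>.41)&(P[:,0]<.7)&(P[:,1]>-.07)&(P[:,1]<.11)]
for x in(.44,.5,.56,.62):
    q=Q[abs(Q[:,0]-x)<.015];q=q[q[:,2]>.0065];print(x,np.round(np.percentile(q[:,1],[1,99]),4))
q=imaging.regions_of('top','drain_stand')[0]
print(cv2.minAreaRect((pts('top',q['mask'],d)[:,:2]*1000).astype(np.float32)))
Q=P[(P[:,2]>.2)&(P[:,0]>.68)&(P[:,0]<.85)&(abs(P[:,1])<.15)];print('behind',len(Q),Q.min(0),Q.max(0))
plan([.477,.042,.25],-.03)
plan([.477,.042,.11],-.03)
E
```

```text
106 [0.00204404 0.01793895] [0.01905296 0.01920626] 0.5500805631924937 0.00949664702190231 0.028856970537736497
113 [0.00410394 0.01672065] [0.0189573  0.01926509] 0.5477916842387822 0.00930172321684579 0.028856970537736497
post ((661.6466064453125, 18.976221084594727), (37.935699462890625, 42.002960205078125), 0.45093733072280884) 0.6426661152875939 0.6807145418728637 -0.0019266064264443078 0.039976138858117335
0.44 [-0.0564  0.0964]
0.5 [-0.054   0.0932]
0.56 [-0.0622  0.0937]
0.62 [-0.0575  0.1071]
((551.8341064453125, 17.78036880493164), (263.9380798339844, 151.58152770996094), 0.38784128427505493)Traceback (most recent call last):
  File "<stdin>", line 14, in <module>
    return umr_minimum(a, axis, None, out, keepdims, initial, where)
ValueError: zero-size array to reduction operation minimum which has no identity
```

```bash
python3 - <<'E'
from h import *
plan([.477,.042,.25],0)
plan([.477,.042,.11],0)
E
```

```text
t 1.35 now [0.1393 0.6093 0.2313] travel [-455.6 -477.7  -18.7] rot [-0.     0.    -0.225]
t 1.35 now [0.1393 0.6093 0.2313] travel [-455.6 -477.7  121.3] rot [-0.     0.    -0.225]
```

Emit:
send_rows --motion '[{"rotation": [0, 0, -0.225], "travel": [-456, -478, -19], "hand": 85}, {"rotation": [0, 0, -0.225], "travel": [-456, -478, -19], "hand": 85}, {"rotation": [0, 0, -0.225], "travel": [-456, -478, -19], "hand": 85}, {"rotation": [0, 0, -0.225], "travel": [-456, -478, -19], "hand": 85}, {"rotation": [0, 0, -0.225], "travel": [-456, -478, -19], "hand": 85}, {"rotation": [0, 0, -0.225], "travel": [-456, -478, -19], "hand": 85}, {"rotation": [0, 0, -0.225], "travel": [-456, -478, -19], "hand": 85}, {"rotation": [0, 0, -0.225], "travel": [-456, -478, -19], "hand": 85}, {"rotation": [0, 0, -0.225], "travel": [-456, -478, -19], "hand": 85}, {"rotation": [0, 0, -0.225], "travel": [-456, -478, -19], "hand": 85}, {"rotation": [0, 0, -0.225], "travel": [-456, -478, -19], "hand": 85}, {"rotation": [0, 0, -0.225], "travel": [-456, -478, -19], "hand": 85}]'

```text
time_s: 2.55
eef_pos: [0.4465, 0.0926, 0.2489]
ee_rot: [-0.0, 1.0, 0.0, 0.0]
contact_force: [0.7, 1.4, -0.6]
grip_width: 0.995
grasp_force: 0.0
```

```bash
python3 - <<'E'
from h import *
plan([.477,.042,.25],0)
E
```

```text
t 2.55 now [0.4465 0.0926 0.2489] travel [-30.5 -50.6  -1.1] rot [0.    0.001 0.   ]
```

Emit:
send_rows --motion '[{"rotation": [0, 0, 0], "travel": [-30, -50, 0], "hand": 85}, {"rotation": [0, 0, 0], "travel": [-30, -50, 0], "hand": 85}, {"rotation": [0, 0, 0], "travel": [-30, -50, 0], "hand": 85}, {"rotation": [0, 0, 0], "travel": [-30, -50, 0], "hand": 85}]'

```text
time_s: 2.95
eef_pos: [0.4751, 0.0453, 0.2484]
ee_rot: [-0.0, 1.0, 0.0, -0.0]
contact_force: [-0.8, 0.2, -0.0]
grip_width: 0.994
grasp_force: 0.0
```

```bash
python3 - <<'E'
from h import *
a,d=imaging.grab_frame('wrist');P=pts('wrist',None,d);save(a,'w1.png')
print(np.round(imaging.calibration('wrist')['cam_to_world'],3).tolist())
Q=P[(P[:,2]>.125)&(P[:,2]<.15)&(np.hypot(P[:,0]-.477,P[:,1]-.042)<.05)];print('cap',len(Q),np.median(Q,0),cv2.minEnclosingCircle((Q[:,:2]*1000).astype(np.float32)))
Q=P[(P[:,2]>.155)&(P[:,2]<.175)&(P[:,0]>.53)&(P[:,0]<.64)&(abs(P[:,1]-.018)<.03)]
if len(Q)>9:
    k=np.polyfit(Q[:,0],Q[:,1],1);print('peg',len(Q),k,np.polyval(k,[.545,.62]),Q.min(0),Q.max(0))
plan([.477,.042,.11],0)
E
```

```text
[[-0.001, 0.955, 0.297, 0.399], [1.0, 0.001, -0.0, 0.046], [-0.001, 0.297, -0.955, 0.391], [0.0, 0.0, 0.0, 1.0]]
cap 1323 [0.47457695 0.04056962 0.13880178] ((476.1435852050781, 40.20796585083008), 17.782392501831055)
peg 999 [0.0072933  0.01248774] [0.01646259 0.01700959] [0.54598672 0.00517778 0.1550112 ] [0.60850121 0.02722644 0.17319861]
t 3.0 now [0.475  0.0457 0.2485] travel [ -2.1  -3.7 138.5] rot [ 0.    -0.001  0.001]
```

View pics/w1.png

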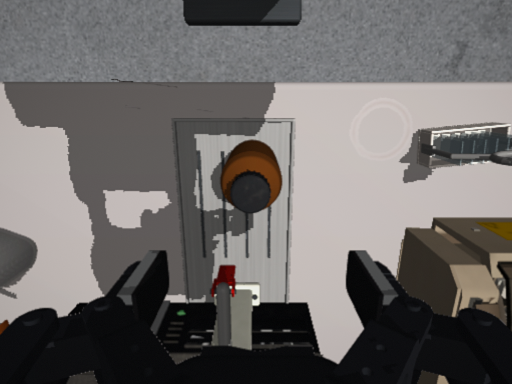

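The wrist view shows the cap at (250,192). The peg and red flap are at (225,280), and the way down to the cap is free.

Emit:
send_rows --motion '[{"rotation": [0, 0, 0], "travel": [-1, -4, 0], "hand": 85}, {"rotation": [0, 0, 0], "travel": [-1, -4, 40], "hand": 85}, {"rotation": [0, 0, 0], "travel": [-1, -4, 80], "hand": 85}, {"rotation": [0, 0, 0], "travel": [-1, -4, 115], "hand": 85}, {"rotation": [0, 0, 0], "travel": [-1, -4, 138], "hand": 85}, {"rotation": [0, 0, 0], "travel": [-1, -4, 138], "hand": 85}, {"rotation": [0, 0, 0], "travel": [-1, -4, 138], "hand": 25}, {"rotation": [0, 0, 0], "travel": [-1, -4, 138], "hand": 25}, {"rotation": [0, 0, 0], "travel": [-1, -4, 138], "hand": 25}, {"rotation": [0, 0, 0], "travel": [-1, -4, 138], "hand": 25}, {"rotation": [0, 0, 0], "travel": [-1, -4, 138], "hand": 25}, {"rotation": [0, 0, 0], "travel": [-1, -4, 138], "hand": 25}]'

```text
time_s: 4.2
eef_pos: [0.478, 0.04, 0.1122]
ee_rot: [-0.0, 1.0, -0.001, 0.002]
contact_force: [-2.3, -8.1, 20.3]
grip_width: 0.387
grasp_force: 64.0
```

Emit:
send_rows --motion '[{"rotation": [0, 0, 0], "travel": [0, 0, -10], "hand": 25}, {"rotation": [0, 0, 0], "travel": [0, 0, -25], "hand": 25}, {"rotation": [0, 0, 0], "travel": [2, -10, -40], "hand": 25}, {"rotation": [0, 0, 0], "travel": [2, -35, -45], "hand": 25}, {"rotation": [0, 0, 0], "travel": [2, -65, -45], "hand": 25}, {"rotation": [0, 0, 0], "travel": [2, -95, -45], "hand": 25}, {"rotation": [0, 0, 0], "travel": [2, -125, -45], "hand": 25}, {"rotation": [0, 0, 0], "travel": [2, -155, -45], "hand": 25}, {"rotation": [0, 0, 0], "travel": [2, -180, -45], "hand": 25}, {"rotation": [0, 0, 0], "travel": [2, -195, -45], "hand": 25}, {"rotation": [0, 0, 0], "travel": [2, -200, -45], "hand": 25}, {"rotation": [0, 0, 0], "travel": [2, -200, -45], "hand": 25}]'

```text
time_s: 5.4
eef_pos: [0.4747, -0.1593, 0.1557]
ee_rot: [0.0, 1.0, 0.0, 0.0]
contact_force: [0.8, 1.3, -3.5]
grip_width: 0.38
grasp_force: 62.9
```

```bash
python3 - <<'E'
from h import *
a,d=imaging.grab_frame('scene');save(a[120:330,180:400].repeat(3,0).repeat(3,1)[:600],'s2.png')
print(readout.state()['eef_pos'],readout.state()['contact_force'])
E
```

```text
[ 0.47462025 -0.15871935  0.1555967 ] [-0.27944511  0.01803042 -3.84562412]
```

View pics/s2.png

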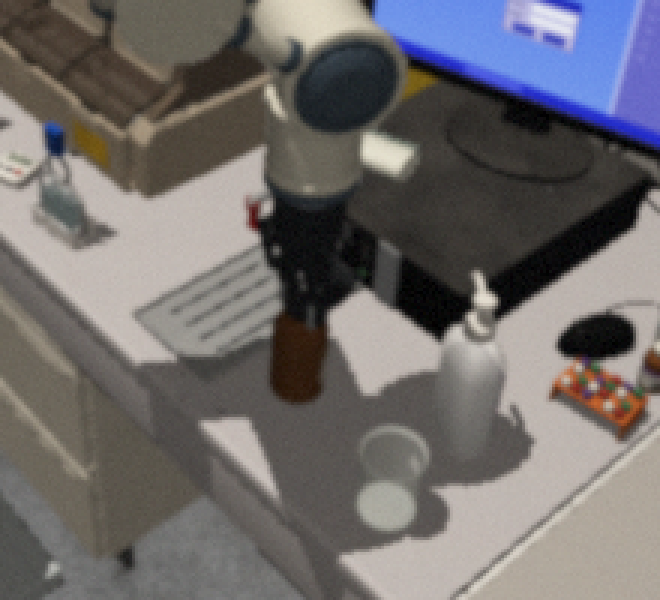

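The crop shows the bottle held upright at (300,360), over the bench and clear of the tray. I'll set it down now.

Emit:
send_rows --motion '[{"rotation": [0, 0, 0], "travel": [0, 0, 15], "hand": 25}, {"rotation": [0, 0, 0], "travel": [0, 0, 30], "hand": 25}, {"rotation": [0, 0, 0], "travel": [0, 0, 40], "hand": 25}, {"rotation": [0, 0, 0], "travel": [0, 0, 44], "hand": 25}, {"rotation": [0, 0, 0], "travel": [0, 0, 46], "hand": 25}, {"rotation": [0, 0, 0], "travel": [0, 0, 47], "hand": 25}, {"rotation": [0, 0, 0], "travel": [0, 0, 47], "hand": 25}, {"rotation": [0, 0, 0], "travel": [0, 0, 47], "hand": 25}]'

```text
time_s: 6.25
eef_pos: [0.475, -0.1594, 0.1089]
ee_rot: [-0.0, 1.0, -0.0, 0.0]
contact_force: [-0.8, -0.4, -3.3]
grip_width: 0.39
grasp_force: 62.9
```

Emit:
send_rows --motion '[{"rotation": [0, 0, 0], "travel": [0, 0, 1], "hand": 25}, {"rotation": [0, 0, 0], "travel": [0, 0, 1.5], "hand": 25}, {"rotation": [0, 0, 0], "travel": [0, 0, 2], "hand": 25}, {"rotation": [0, 0, 0], "travel": [0, 0, 2], "hand": 25}]'

```text
time_s: 6.65
eef_pos: [0.4756, -0.1597, 0.1083]
ee_rot: [-0.0, 1.0, -0.001, 0.001]
contact_force: [-6.5, 3.0, 33.4]
grip_width: 0.385
grasp_force: 68.9
```

Emit:
send_rows --motion '[{"rotation": [0, 0, 0], "travel": [0, 0, -1], "hand": 25}, {"rotation": [0, 0, 0], "travel": [0, 0, -1], "hand": 85}, {"rotation": [0, 0, 0], "travel": [0, 0, -1], "hand": 85}, {"rotation": [0, 0, 0], "travel": [0, 0, -1], "hand": 85}, {"rotation": [0, 0, 0], "travel": [0, 0, -1], "hand": 85}, {"rotation": [0, 0, 0], "travel": [0, 0, -1], "hand": 85}, {"rotation": [0, 0, 0], "travel": [0, 0, -30], "hand": 85}, {"rotation": [0, 0, 0], "travel": [0, 0, -70], "hand": 85}, {"rotation": [0, 0, 0], "travel": [0, 0, -120], "hand": 85}, {"rotation": [0, 0, 0], "travel": [0, 0, -150], "hand": 85}, {"rotation": [0, 0, 0], "travel": [0, 0, -150], "hand": 85}]'

```text
time_s: 7.75
eef_pos: [0.4766, -0.1601, 0.2606]
ee_rot: [-0.0, 1.0, -0.002, 0.003]
contact_force: [0.3, 0.2, -0.1]
grip_width: 0.992
grasp_force: 0.0
```

```bash
python3 - <<'E'
from h import *
a,d=imaging.grab_frame('wrist');P=pts('wrist',None,d)
Q=P[(P[:,2]>.12)&(P[:,2]<.15)&(np.hypot(P[:,0]-.476,P[:,1]+.16)<.05)];print('cap',len(Q),np.median(Q,0))
Q=P[(P[:,2]>.155)&(P[:,2]<.175)&(P[:,0]>.53)&(P[:,0]<.64)&(abs(P[:,1]-.018)<.03)]
print('peg',len(Q))
# carrier approach: yaw .095
plan([.4505,.294,.26],.095)
E
```

```text
cap 1185 [ 0.47033533 -0.15715519  0.13248954]
peg 831
t 7.8 now [ 0.4756 -0.1597  0.2584] travel [ 25.  453.7  -2.5] rot [-0.002  0.004 -0.095]
```

Emit:
send_rows --motion '[{"rotation": [0, 0, -0.095], "travel": [25, 453, -2], "hand": 85}, {"rotation": [0, 0, -0.095], "travel": [25, 453, -2], "hand": 85}, {"rotation": [0, 0, -0.095], "travel": [25, 453, -2], "hand": 85}, {"rotation": [0, 0, -0.095], "travel": [25, 453, -2], "hand": 85}, {"rotation": [0, 0, -0.095], "travel": [25, 453, -2], "hand": 85}, {"rotation": [0, 0, -0.095], "travel": [25, 453, -2], "hand": 85}, {"rotation": [0, 0, -0.095], "travel": [25, 453, -2], "hand": 85}, {"rotation": [0, 0, -0.095], "travel": [25, 453, -2], "hand": 85}, {"rotation": [0, 0, -0.095], "travel": [25, 453, -2], "hand": 85}, {"rotation": [0, 0, -0.095], "travel": [25, 453, -2], "hand": 85}, {"rotation": [0, 0, -0.095], "travel": [25, 453, -2], "hand": 85}, {"rotation": [0, 0, -0.095], "travel": [25, 453, -2], "hand": 85}]'

```text
time_s: 9.0
eef_pos: [0.4493, 0.2927, 0.2576]
ee_rot: [-0.047, 0.999, -0.001, -0.001]
contact_force: [0.3, -0.6, -0.1]
grip_width: 0.99
grasp_force: 0.0
```

```bash
python3 - <<'E'
from h import *
print(readout.state()['q'])
a,d=imaging.grab_frame('wrist');P=pts('wrist',None,d);save(a,'w2.png')
def box(n,lo,hi,cx,cy,r):
    Q=P[(P[:,2]>lo)&(P[:,2]<hi)&(np.hypot(P[:,0]-cx,P[:,1]-cy)<r)]
    if len(Q)>3: print(n,len(Q),np.median(Q,0),cv2.minAreaRect((Q[:,:2]*1000).astype(np.float32)))
box('tabtop',.166,.18,.45,.294,.05)
box('tray',.015,.035,.45,.294,.07)
plan([.4505,.294,.26],.095)
plan([.4505,.294,.133],.095)
E
```

```text
[ 4.66192823e-01  3.43173916e-01  1.52596408e+00 -3.16431843e-04
  1.27429525e+00 -1.19952241e+00]
tabtop 692 [0.4493227  0.29337154 0.17214266] ((450.2844543457031, 293.6338195800781), (15.573765754699707, 27.77726173400879), 5.176589012145996)
tray 636 [0.43558925 0.29154493 0.02891475] ((450.5361022949219, 293.9469909667969), (43.6969108581543, 91.78776550292969), 5.497125625610352)
t 9.05 now [0.4496 0.2924 0.2579] travel [-1.1  1.5 -2.1] rot [-0.001 -0.001 -0.001]
t 9.05 now [0.4496 0.2924 0.2579] travel [ -1.2   1.6 124.9] rot [-0.001 -0.001 -0.001]
```

View pics/w2.png

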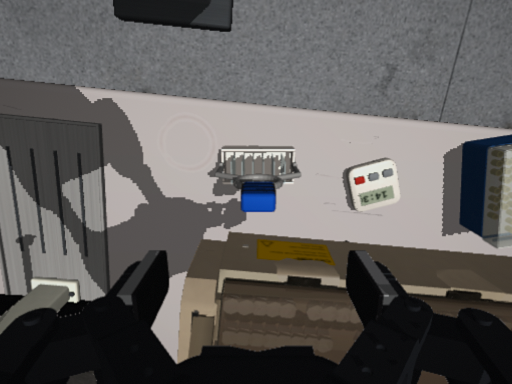

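The wrist view shows the blue tab at (258,197), in the middle between the open fingers. I'll go down and grip it.

Emit:
send_rows --motion '[{"rotation": [0, 0, 0], "travel": [-1, 1, 0], "hand": 85}, {"rotation": [0, 0, 0], "travel": [-1, 1, 40], "hand": 85}, {"rotation": [0, 0, 0], "travel": [-1, 1, 80], "hand": 85}, {"rotation": [0, 0, 0], "travel": [-1, 1, 110], "hand": 85}, {"rotation": [0, 0, 0], "travel": [-1, 1, 123], "hand": 85}, {"rotation": [0, 0, 0], "travel": [-1, 1, 123], "hand": 85}, {"rotation": [0, 0, 0], "travel": [-1, 1, 123], "hand": 18}, {"rotation": [0, 0, 0], "travel": [-1, 1, 123], "hand": 18}, {"rotation": [0, 0, 0], "travel": [-1, 1, 123], "hand": 18}, {"rotation": [0, 0, 0], "travel": [-1, 1, 123], "hand": 18}, {"rotation": [0, 0, 0], "travel": [-1, 1, 123], "hand": 18}, {"rotation": [0, 0, 0], "travel": [-1, 1, 123], "hand": 18}]'

```text
time_s: 10.25
eef_pos: [0.451, 0.2946, 0.1363]
ee_rot: [-0.048, 0.999, -0.0, 0.001]
contact_force: [-0.7, -5.3, 7.5]
grip_width: 0.32
grasp_force: 59.1
```

Emit:
send_rows --motion '[{"rotation": [0, 0, 0], "travel": [0, 0, -15], "hand": 18}, {"rotation": [0, 0, 0], "travel": [0, 0, -40], "hand": 18}, {"rotation": [0, 0, 0.03], "travel": [-2, -20, -56], "hand": 18}, {"rotation": [0, 0, 0.06], "travel": [-5, -55, -56], "hand": 18}, {"rotation": [0, 0, 0.09], "travel": [-8, -95, -56], "hand": 18}, {"rotation": [0, 0, 0.09], "travel": [-11, -135, -56], "hand": 18}, {"rotation": [0, 0, 0.09], "travel": [-14, -175, -56], "hand": 18}, {"rotation": [0, 0, 0.09], "travel": [-17, -215, -56], "hand": 18}, {"rotation": [0, 0, 0.09], "travel": [-20, -245, -56], "hand": 18}, {"rotation": [0, 0, 0.09], "travel": [-22, -268, -56], "hand": 18}, {"rotation": [0, 0, 0.09], "travel": [-22, -280, -56], "hand": 18}, {"rotation": [0, 0, 0.09], "travel": [-22, -280, -56], "hand": 18}]'

```text
time_s: 11.45
eef_pos: [0.4991, 0.0171, 0.1916]
ee_rot: [-0.002, 1.0, -0.0, 0.0]
contact_force: [-0.1, 1.4, -2.1]
grip_width: 0.317
grasp_force: 60.2
```

```bash
python3 - <<'E'
from h import *
for c in('scene','top','wrist'):
    a,d=imaging.grab_frame(c)
    for n,z in (('peg_nose',.165),('flap_pivot',.165),('eye',readout.state()['eef_pos'][2]-.031)):
        for r in imaging.landmark_of(c,n)[:1]: print(c,n,round(r['confidence'],2),np.round(r['uv']),np.round(ray(c,r['uv'],z),4))
    if c=='scene': save(cv2.resize(a[130:260,190:350],None,fx=4,fy=4,interpolation=2),'s3.png')
    if c=='wrist':
        P=pts(c,None,d);save(a,'w3.png')
        Q=P[(P[:,2]>.158)&(P[:,2]<.173)&(P[:,0]>.54)&(P[:,0]<.64)&(abs(P[:,1]-.018)<.025)]
        if len(Q)>9: print('peg',len(Q),np.median(Q,0),np.polyfit(Q[:,0],Q[:,1],1))
plan([.500,.018,.192],.005)
E
```

```text
scene peg_nose 0.87 [263. 185.] [0.5594 0.0272 0.165 ]
scene flap_pivot 0.9 [269. 188.] [0.5652 0.0035 0.165 ]
scene eye 0.8 [252. 190.] [0.5121 0.035  0.1605]
top eye 0.64 [272. 191.] [0.5021 0.0155 0.1605]
wrist peg_nose 0.84 [253. 303.] [0.5487 0.0164 0.165 ]
wrist flap_pivot 0.83 [252. 309.] [0.5536 0.0157 0.165 ]
wrist eye 0.77 [255. 229.] [0.4988 0.0173 0.1605]
peg 893 [0.56260822 0.0155795  0.17006009] [0.00267789 0.01412648]
t 12.05 now [0.4991 0.0183 0.1915] travel [-0.9 -0.3 -0.5] rot [0.    0.    0.001]
```

View pics/s3.png

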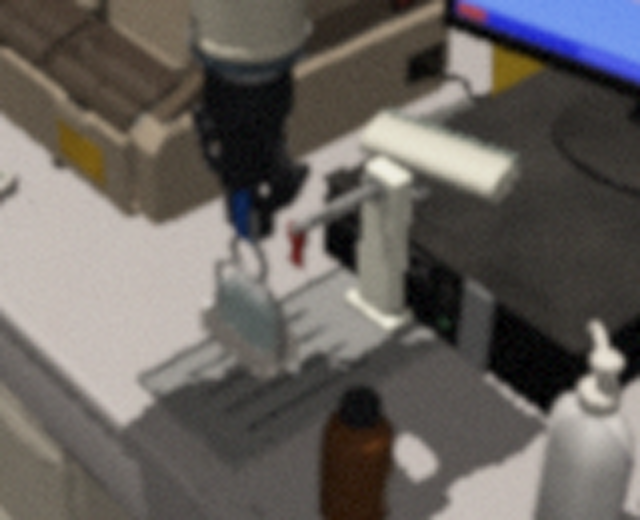

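View pics/w3.png

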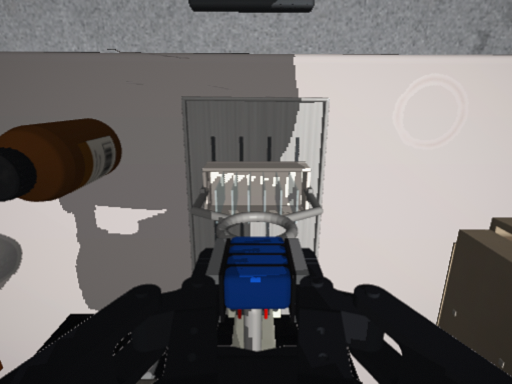

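Both views show the carrier upright in the gripper, its eye level with the peg and in line with it. The nose is about 45 mm ahead, so I'll push in two stages.

Emit:
send_rows --motion '[{"rotation": [0, 0, 0], "travel": [-10, -1, 0], "hand": 18}, {"rotation": [0, 0, 0], "travel": [-25, -1, 0], "hand": 18}, {"rotation": [0, 0, 0], "travel": [-35, -1, 0], "hand": 18}, {"rotation": [0, 0, 0], "travel": [-45, -1, 0], "hand": 18}, {"rotation": [0, 0, 0], "travel": [-55, -1, 0], "hand": 18}, {"rotation": [0, 0, 0], "travel": [-62, -1, 0], "hand": 18}, {"rotation": [0, 0, 0], "travel": [-70, -1, 0], "hand": 18}]'

```text
time_s: 12.75
eef_pos: [0.5695, 0.0175, 0.1914]
ee_rot: [-0.003, 1.0, 0.0, -0.0]
contact_force: [-0.5, -0.6, -2.5]
grip_width: 0.32
grasp_force: 60.1
```

No extra force so far, so I'll go on to the seat.

Emit:
send_rows --motion '[{"rotation": [0, 0, 0], "travel": [-10, 0, 0], "hand": 18}, {"rotation": [0, 0, 0], "travel": [-20, 0, 0], "hand": 18}, {"rotation": [0, 0, 0], "travel": [-30, 0, 0], "hand": 18}, {"rotation": [0, 0, 0], "travel": [-39, 0, 0], "hand": 18}, {"rotation": [0, 0, 0], "travel": [-46, 0, 0], "hand": 18}, {"rotation": [0, 0, 0], "travel": [-49, 0, 0], "hand": 18}, {"rotation": [0, 0, 0], "travel": [-49, 0, 0], "hand": 18}, {"rotation": [0, 0, 0], "travel": [-49, 0, 0], "hand": 18}]'

```text
time_s: 13.55
eef_pos: [0.6178, 0.0178, 0.1914]
ee_rot: [-0.003, 1.0, -0.0, -0.0]
contact_force: [0.3, 0.9, -2.4]
grip_width: 0.322
grasp_force: 60.1
```

```bash
python3 - <<'E'
from h import *
a,d=imaging.grab_frame('scene');save(cv2.resize(a[130:260,190:350],None,fx=4,fy=4,interpolation=2),'s4.png')
print([ (round(r['confidence'],2),r['rect']) for r in imaging.boxes_of('scene','flap')[:1]])
a,d=imaging.grab_frame('wrist')
for n,z in (('peg_nose',.165),('flap_pivot',.165),('eye',readout.state()['eef_pos'][2]-.031)):
    for r in imaging.landmark_of('wrist',n)[:1]: print(n,round(r['confidence'],2),np.round(r['uv']),np.round(ray('wrist',r['uv'],z),4))
print(readout.state()['contact_force'],readout.state()['eef_pos'])
E
```

```text
[]
peg_nose 0.62 [251. 111.] [0.5475 0.0142 0.165 ]
flap_pivot 0.64 [255. 123.] [0.5542 0.0166 0.165 ]
eye 0.65 [256. 230.] [0.6187 0.017  0.1606]
[-0.27678833  0.62940549 -3.22071228] [0.61797645 0.01773469 0.19154982]
```

View pics/s4.png

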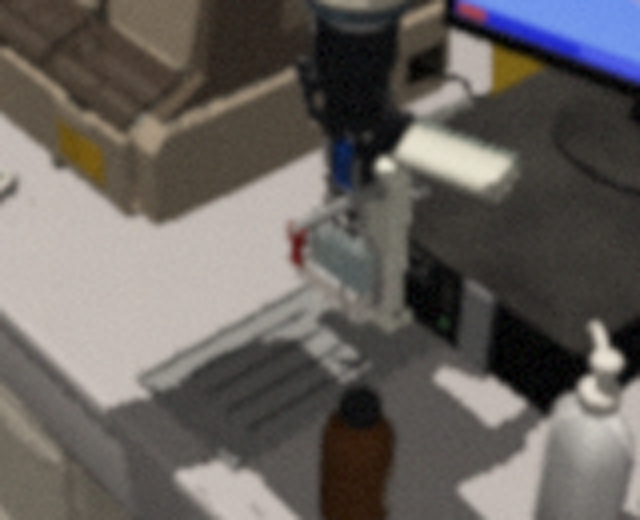

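The flap hangs shut at (298,245) in front of the carrier. The eye is 64 mm past the pivot, so I'll lower it onto the peg.

Emit:
send_rows --motion '[{"rotation": [0, 0, 0], "travel": [0, 0, 3], "hand": 18}, {"rotation": [0, 0, 0], "travel": [0, 0, 5], "hand": 18}, {"rotation": [0, 0, 0], "travel": [0, 0, 6], "hand": 18}, {"rotation": [0, 0, 0], "travel": [0, 0, 7], "hand": 18}, {"rotation": [0, 0, 0], "travel": [0, 0, 7], "hand": 18}]'

```text
time_s: 14.35
eef_pos: [0.6181, 0.0178, 0.1848]
ee_rot: [-0.003, 1.0, -0.0, 0.0]
contact_force: [-1.4, -0.3, 4.2]
grip_width: 0.317
grasp_force: 61.3
```

Contact: the vertical force went from −2.5 to +4.2 N, so the eye rests on the peg. I'll open slowly and then retreat straight up.

Emit:
send_rows --motion '[{"rotation": [0, 0, 0], "travel": [0, 0, 0], "hand": 30}, {"rotation": [0, 0, 0], "travel": [0, 0, 0], "hand": 34}, {"rotation": [0, 0, 0], "travel": [0, 0, 0], "hand": 45}, {"rotation": [0, 0, 0], "travel": [0, 0, 0], "hand": 60}, {"rotation": [0, 0, 0], "travel": [0, 0, 0], "hand": 70}, {"rotation": [0, 0, 0], "travel": [0, 0, 0], "hand": 70}, {"rotation": [0, 0, 0], "travel": [0, 0, -15], "hand": 70}, {"rotation": [0, 0, 0], "travel": [0, 0, -40], "hand": 70}, {"rotation": [0, 0, 0], "travel": [0, 0, -80], "hand": 70}, {"rotation": [0, 0, 0], "travel": [0, 0, -120], "hand": 70}, {"rotation": [0, 0, 0], "travel": [60, 0, -140], "hand": 70}, {"rotation": [0, 0, 0], "travel": [100, 0, -140], "hand": 70}]'

```text
time_s: 15.55
eef_pos: [0.5212, 0.0171, 0.3261]
ee_rot: [-0.003, 1.0, -0.0, 0.002]
contact_force: [-0.4, 0.3, 0.2]
grip_width: 0.82
grasp_force: 0.0
```

Emit:
send_rows --motion '[{"rotation": [0, 0, 0], "travel": [30, 40, 0], "hand": 70}, {"rotation": [0, 0, 0], "travel": [30, 80, 0], "hand": 70}, {"rotation": [0, 0, 0], "travel": [30, 120, 0], "hand": 70}, {"rotation": [0, 0, 0], "travel": [30, 160, 0], "hand": 70}, {"rotation": [0, 0, 0], "travel": [30, 180, 0], "hand": 70}, {"rotation": [0, 0, 0], "travel": [30, 180, 0], "hand": 70}, {"rotation": [0, 0, 0], "travel": [30, 180, 0], "hand": 70}, {"rotation": [0, 0, 0], "travel": [30, 180, 0], "hand": 70}, {"rotation": [0, 0, 0], "travel": [30, 180, 0], "hand": 70}, {"rotation": [0, 0, 0], "travel": [30, 180, 0], "hand": 70}]'

```text
time_s: 16.55
eef_pos: [0.49, 0.1963, 0.3244]
ee_rot: [-0.002, 1.0, -0.0, 0.0]
contact_force: [-0.3, 0.2, 0.0]
grip_width: 0.821
grasp_force: 0.0
```

```bash
python3 - <<'E'
from h import *
a,d=imaging.grab_frame('scene');save(cv2.resize(a[130:310,180:360],None,fx=3.3,fy=3.3,interpolation=2),'s5.png')
a,d=imaging.grab_frame('top');P=pts('top',None,d)
def box(n,lo,hi,cx,cy,r):
    Q=P[(P[:,2]>lo)&(P[:,2]<hi)&(np.hypot(P[:,0]-cx,P[:,1]-cy)<r)]
    if len(Q)>3: print(n,len(Q),np.round(np.median(Q,0),3),cv2.minAreaRect((Q[:,:2]*1000).astype(np.float32)))
box('tab',.19,.24,.617,.018,.05);box('cap',.11,.15,.476,-.16,.06)
for n in('beaker','pump_bottle','timer'): print(n,[(np.round(r['uv']),round(r['confidence'],2)) for r in imaging.landmark_of('top',n)[:1]])
print(readout.state()['time_s'],readout.state()['contact_force'])
E
```

```text
tab 97 [0.615 0.023 0.219] ((618.581787109375, 22.215560913085938), (16.962343215942383, 27.883487701416016), 3.329956531524658)
cap 150 [ 0.473 -0.155  0.134] ((472.2021484375, -153.93496704101562), (38.65928268432617, 40.70957946777344), 33.373355865478516)
beaker [(array([378., 214.]), 0.78)]
pump_bottle [(array([366., 170.]), 0.79)]
timer [(array([129., 214.]), 0.55)]
16.8 [-0.20704026  0.16790647  0.55106954]
```

View pics/s5.png

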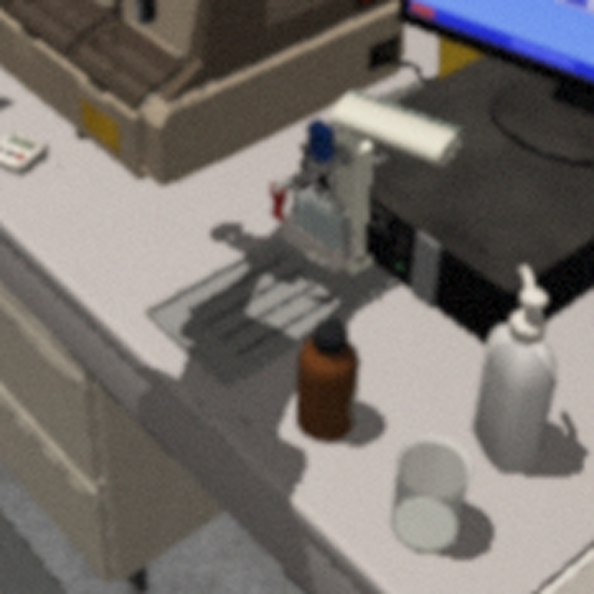

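The carrier hangs upright at (320,190) behind the shut flap at (278,200), with its tab top at about 0.219 m, as expected for hanging. The bottle stands upright on the bench at (328,390), and the bystanders haven't moved.

```bash
python3 -c "
from cell import order
print(order.finish_job())"
```

```text
the job is handed in; nothing more can be done
None
```

The job is handed in at about 17 s: the bottle stands upright on the bench clear of the tray, the carrier hangs freely on the peg behind the shut flap, and the beaker, pump bottle and timer are where they stood.

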